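# Squeeze-sort old rubber instrument mounts

## Robot

A 6-joint arm with a two-finger parallel gripper is mounted at the origin on the work surface. World frame = base frame: x ahead of the robot, y to its left, z up, the work surface at z = 0. Lengths are in m, angles in rad, forces in N, time in s.
With the tool pointing down it reaches from about 0.425 to 0.925 m from the base axis. Payload 12.5 kg.
Tool frame: the origin (TCP) lies midway between the tips of the shut fingers; the grasp point (between the pads) lies 19 mm behind it; x points along the fingers, y is the direction in which the jaws open and shut, and the axes are right-handed (so a half turn about x gives the same grasp; the last joint's range is limited). The gripper opens to 85 mm and grips with 20 to 120 N. Pads are 22 mm wide; open, the fingers measure 114 mm over their backs; the gripper's body (76 mm by 85 mm) begins 54 mm behind the grasp point. The pads swing forward as they close: fully open they stand 13 mm farther back than shut.
Start: joints at [-1.257, 0.491, 1.559, -0, 1.092, -0.106], TCP at [0.255, -0.571, 0.231] pointing down, gripper open.
Joint ranges: [-3.1, 3.1], [-0.84, 2.19], [0.05, 2.79], [-1.13, 4.28], [0.06, 2.93], [-2.69, 2.69]. Speed limits (rad/s): [2.22, 2.22, 2.79, 3.14, 3.14, 3.14].

## Interface

Orientations are given as a rotation vector (axis times angle).
In Python, from workcell import r gives the robot as it stands.
- The arm moves only by the tool arm_command, never from a script. Its argument "moves" is a list of rows, each a list of 5 numbers: the closure, from -1 (fully open) to 1 (shut), then the shift along the tool's x, y, z in m, then the turn about the tool's x in degrees. A call has 1 to 10 rows; each row shifts and turns the commanded pose from where the row before left it, along the tool's axes as they then stand; what a row does not reach is not made up. A row lasts 1/8 s, in which the tool goes at most 62.5 mm and 10.7 degrees, less where a joint would pass 70% of its speed; a pose out of reach is approached as far as the arm can. A call is refused whole if a number of a shift passes 0.0625 or a number of a turn 10.7, either way. A call with a gripper value outside its range is refused whole. The fingers move at their own pace and stop on an object; "force" is the grip in N (left out, the last holds). Time passes only in rows, so rows that do not move let the fingers close. It gives the time, the measured TCP pose, the force and the opening at its end, in the units of the state.
- r.state(): the state, without advancing time (a new reading comes with each control period).
- r.capture(name): name is "scene" or "top" or "wrist"; returns a dict with "frame" (384x512x3 uint8, blue, green, red), "camera_matrix" (3x3 intrinsics, pixels), "rvec" (rotation vector, rad) and "tvec" (3), from world to camera coordinates, as OpenCV has them. Camera axes: x right, y down, z forward; pixel columns grow to the right and rows downward; lengths in m; the calibration is good to about 2 mm. A picture is of the moment at which its call begins. There is no depth.
- r.close_job(): hands the job in, once; it reports no verdict.
Trained networks look in the newest picture that a camera, given by its name, has taken for a name from the list of things; names that differ only in an ending like _2 or _b are one class to them, and where a whole thing is asked for, a point or a joint stands for the part that bears it (a point fixed in the world has none). Each returns a list of dicts, best first, with "p" (0 to 1); they miss things now and then, are a little off and sometimes report something else, mostly with a low value. They report only what shows in the picture. A call takes as long as a camera call. They do not tell look-alikes from the thing itself.
- r.look_for(camera, query): "centre" ([x, y, z] in m, in world coordinates, good to about 4 mm: the middle of the surface that is visible of it).
- r.spot_point(camera, query): "centre" ([x, y, z] in m, in world coordinates, good to about 4 mm: a listed point, or the origin of a listed thing).
The state is a dict: "time_s": time; "joint_positions": joint angles; "joint_vel": joint speeds; "joint_torque": joint torques, N m; "eef_pos": TCP position; "orientation": TCP orientation; "wrist_force": force on the tool from outside, world axes, zero at the start; "ft_torque": the same for the moment, N m; "grip_width": finger opening in m.
Only numpy, scipy, OpenCV 4.12 (cv2) and the standard library are available. Lean on these libraries where they do the work, as an engineer would, in place of code of your own. Each camera call takes 0.05 s, during which the arm holds its last target.

## Task

The three rubber mounts from under the centring instrument are being checked for age. Squeeze each one between the fingers, steel plate to steel plate: put the ones whose rubber still gives well into the shallow steel tray for reuse, and the ones gone hard into the taller grey scrap bin. Leave the other things on the bench where they are.

Things in the scene. Friction and masses are not known exactly. Their poses are not given: they have to be found in the camera images.
- mount_a: Rubber vibration mount lying on edge: two square steel plates 44 x 44 x 4 mm with a black rubber block bonded between; 40 mm plate to plate, 44 mm long, 44 mm high, 0.17 kg. Origin: centre of its underside; y plate to plate (squeeze along y), z up. Pinched with 12 N or more live rubber shortens by 7 mm (to 33), hardened by under 2 mm (38 to 40 left); it springs back.
- mount_a_center (a point): Centre of mount_a, 22 mm above its underside.
- mount_a_plate (a joint): How far the two plates of mount_a have been pressed together, in m: 0 untouched, at most 0.007 (live rubber) or 0.0016 (hardened).
- mount_b: Another mount that looks the same: same sizes, origin and axes as mount_a; live or hardened is found only by squeezing.
- mount_b_center (a point): Centre of mount_b, 22 mm above its underside.
- mount_b_plate (a joint): How far the two plates of mount_b have been pressed together, in m: 0 untouched, at most 0.007 (live rubber) or 0.0016 (hardened).
- mount_c: Another mount that looks the same: same sizes, origin and axes as mount_a; live or hardened is found only by squeezing.
- mount_c_center (a point): Centre of mount_c, 22 mm above its underside.
- mount_c_plate (a joint): How far the two plates of mount_c have been pressed together, in m: 0 untouched, at most 0.007 (live rubber) or 0.0016 (hardened).
- tray: Shallow stainless tray, rolled rim, a wire handle at each short end, fixed: 204 mm (x) by 134 mm (y) outside, 25 mm high, walls and floor 2 mm. Origin: centre of its underside; x along its length, z up. Holds three mounts in a row along x, plates facing its long sides. It stands left or right of the mounts.
- bin: Scrap bin: open-topped grey plastic stacking bin, fixed: 210 mm (x) by 140 mm (y) outside, walls and floor 4 mm, walls 55 mm high, the front end (-x) cut down to 30 mm. Origin: centre of its underside; x along its length, z up. Holds three mounts in a row along x, plates facing its long sides. It stands across from the tray.
- foot: Bystander: steel levelling foot, disc 40 mm across with an upright threaded stud, 58 mm high. Origin: centre of its underside.
- lens_cell: Bystander: lens in a black ring mount, 52 mm across, 16 mm high. Origin: centre of its underside.
- caliper: Bystander: digital caliper lying flat, 230 mm long along its y, jaws to its +x, about 80 mm wide over the jaws, up to 17 mm high. Origin: under the middle of its beam.
- hex_key: Bystander: L-shaped hex key lying flat, 96 x 34 mm, 6 mm thick. Origin: under the middle of its long leg.
- wrench: Bystander: open-ended wrench lying flat, about 180 mm long along its x. Origin: under its middle.
- bottle: Bystander: small amber glass bottle with a black cap, 38 mm across, 95 mm high. Origin: centre of its underside.
Not all that is in view belongs to the job. What is shaped like the mount_c but yellow is not meant.

How it is judged:
By the outcome, as a careful person would: the job done as asked, in the order asked, and still so for the second after the job is handed in, with the robot touching nothing.
It also fails if it takes over 72 s, if anything falls off the work surface, if the arm or the gripper's body presses on something with over 40 N, if the wrist force passes 120 N, or if a joint passes its speed limit or range.

## Working session

There is one attempt and no reset: what is moved stays moved. The work goes in short steps, Python scripts to look and compute and a tool call to move; the robot and the scene stay as the last step left them, time stands still between calls to the robot, and variables do not carry over. Pictures are saved under pics/ and viewed, and the job is handed in when it is done.

Besides the shell and the picture viewer there is one more tool, called after ">>>" in YAML: its name, and indented under it one key for each argument. arm_command: Moves the arm, as the interface text tells. Its arguments: {"type":"object","properties":{"moves":{"type":"array"},"force":{"type":"number"}},"required":["moves"]}

```bash
ls; mkdir -p pics; python3 - <<'E'
from workcell import r
import cv2
for n in ["scene","top","wrist"]:
    c=r.capture(n); cv2.imwrite(f"pics/{n}0.png",c["frame"])
for q in ["mount_a","mount_b","mount_c","tray","bin","foot","lens_cell","caliper","hex_key","wrench","bottle"]:
    for cam in ["top","scene"]:
        print(q,cam,[(round(d["p"],2),[round(float(v),3) for v in d["centre"]]) for d in r.spot_point(cam,q)][:5])
print(r.state())
E
```

```text
pics
mount_a top [(0.96, [0.666, 0.015, 0.001]), (0.96, [0.286, -0.203, -0.001]), (0.85, [0.453, 0.087, -0.003]), (0.82, [0.461, -0.086, 0.002]), (0.69, [0.664, 0.121, 0.001])]
mount_a scene [(0.89, [0.67, 0.009, 0.002]), (0.81, [0.455, 0.09, -0.0]), (0.81, [0.287, -0.203, -0.001]), (0.79, [0.664, 0.122, 0.001]), (0.74, [0.459, -0.083, 0.003])]
mount_b top [(0.96, [0.666, 0.015, 0.001]), (0.96, [0.286, -0.203, -0.001]), (0.85, [0.453, 0.087, -0.003]), (0.82, [0.461, -0.086, 0.002]), (0.69, [0.664, 0.121, 0.001])]
mount_b scene [(0.89, [0.67, 0.009, 0.002]), (0.81, [0.455, 0.09, -0.0]), (0.81, [0.287, -0.203, -0.001]), (0.79, [0.664, 0.122, 0.001]), (0.74, [0.459, -0.083, 0.003])]
mount_c top [(0.96, [0.666, 0.015, 0.001]), (0.96, [0.286, -0.203, -0.001]), (0.85, [0.453, 0.087, -0.003]), (0.82, [0.461, -0.086, 0.002]), (0.69, [0.664, 0.121, 0.001])]
mount_c scene [(0.89, [0.67, 0.009, 0.002]), (0.81, [0.455, 0.09, -0.0]), (0.81, [0.287, -0.203, -0.001]), (0.79, [0.664, 0.122, 0.001]), (0.74, [0.459, -0.083, 0.003])]
tray top [(0.95, [0.537, 0.322, -0.0]), (0.38, [0.765, 0.064, -0.001]
[... 837 characters left out ...]
 [0.732, 0.276, 0.001])]
{'time_s': 1.25, 'joint_positions': array([-1.25659892e+00,  4.90895056e-01,  1.55890450e+00,  2.63131412e-05,
        1.09168777e+00, -1.05574163e-01]), 'joint_vel': array([ 0.00107095,  0.00147556,  0.0006247 ,  0.00126366, -0.00036241,
        0.00015106]), 'joint_torque': array([-4.40902513e-03, -6.18278575e+01, -2.61841607e+01, -2.33508526e-04,
        4.68466915e-04, -8.41293968e-06]), 'eef_pos': array([ 0.25476626, -0.57073704,  0.23132846]), 'orientation': array([ 1.98988582,  0.42376742, -1.98981626]), 'wrist_force': array([-0.90508692, -0.07175786, -0.48973107]), 'ft_torque': array([-0.03830907,  0.02065703, -0.01914593]), 'grip_width': 0.08521581228114622}
```

View pics/top0.png

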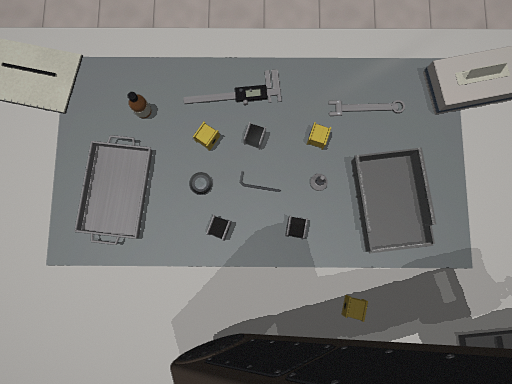

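View pics/scene0.png

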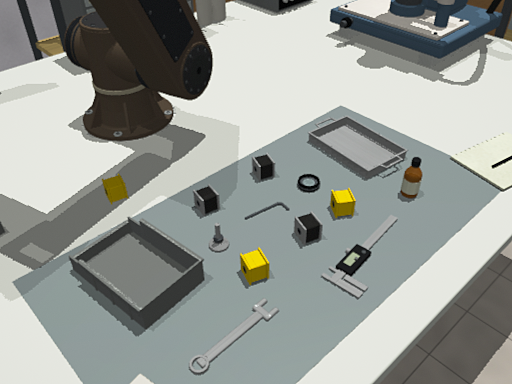

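The top view shows black mounts at (255,135), (219,228) and (297,228). The yellow look-alikes to avoid are at (207,134), (319,134) and (355,307). The tray is on the left around (115,190) and the bin on the right around (393,200). Next I'll check close crops for orientation.

```bash
cat > h.py <<'E'
import numpy as np,cv2
def ray(c,uv,z):
    R,_=cv2.Rodrigues(np.array(c["rvec"],float)); t=np.array(c["tvec"],float).reshape(3)
    K=np.array(c["camera_matrix"]); C=-R.T@t
    d=R.T@np.linalg.inv(K)@np.array([uv[0],uv[1],1.]); s=(z-C[2])/d[2]; return C+s*d
def proj(c,P):
    return cv2.projectPoints(np.array(P,float).reshape(-1,3),np.array(c["rvec"],float),np.array(c["tvec"],float),np.array(c["camera_matrix"],float),None)[0].reshape(-1,2)
E
python3 - <<'E'
from workcell import r
import cv2,numpy as np,pickle
from h import *
c=r.capture("top"); pickle.dump(dict(c),open("top.pkl","wb"))
f=c["frame"]
R,_=cv2.Rodrigues(np.array(c["rvec"],float));print(-R.T@np.array(c["tvec"]).reshape(3))
ims=[cv2.resize(f[v-20:v+20,u-20:u+20],(260,260),interpolation=cv2.INTER_CUBIC) for u,v in [(255,135),(219,228),(297,228)]]
a=np.hstack(ims)
ims=[cv2.resize(f[v-65:v+65,u-65:u+65],(300,300),interpolation=cv2.INTER_CUBIC) for u,v in [(115,190),(393,200)]]
b=np.hstack(ims+[np.zeros((300,180,3),np.uint8)])
cv2.imwrite("pics/crop1.png",np.vstack([a,b]))
E
```

```text
[ 0.38944657 -0.00226591  0.90267103]
```

View pics/crop1.png

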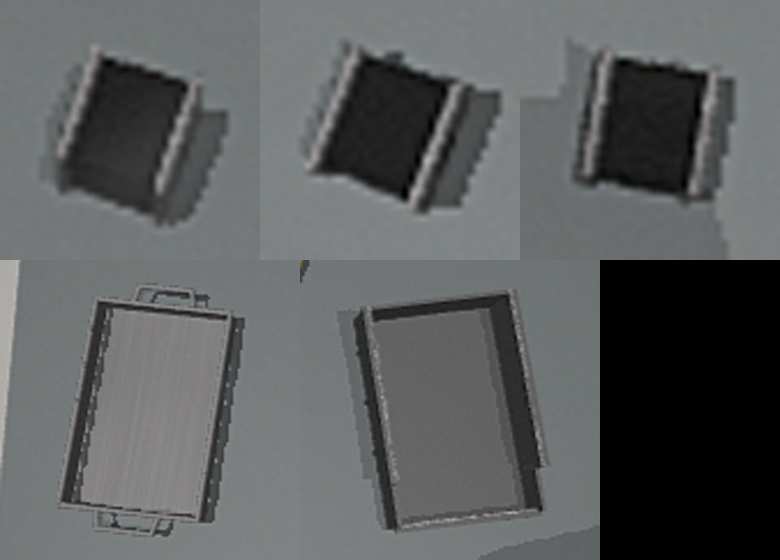

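```bash
python3 - <<'E'
import pickle,cv2,numpy as np
from scipy.optimize import least_squares
from h import *
c=pickle.load(open("top.pkl","rb")); f=c["frame"].copy()
def fit(obj,px,x0):
    obj=np.array(obj,float);px=np.array(px,float)
    def w(p):
        C,S=np.cos(p[2]),np.sin(p[2]); 
        return np.c_[p[0]+C*obj[:,0]-S*obj[:,1],p[1]+S*obj[:,0]+C*obj[:,1],obj[:,2]]
    s=least_squares(lambda p:(proj(c,w(p))-px).ravel(),x0); return s.x,np.abs(s.fun).max()
k=130/300
def P(u,v,ox): return (ox[0]+(u)*k,ox[1]+(v-260)*k)
t=[P(u,v,(50,125)) for u,v in [(97,298),(240,317),(207,522),(60,505)]]
tray,e=fit([(.102,.067,.025),(.102,-.067,.025),(-.102,-.067,.025),(-.102,.067,.025)],t,[.54,.32,0]);print("tray",tray,np.degrees(tray[2]),e)
b=[P(u-300,v,(328,135)) for u,v in [(365,308),(513,290),(543,513),(394,530)]]
bn,e=fit([(.105,.07,.055),(.105,-.07,.055),(-.105,-.07,.03),(-.105,.07,.03)],b,[.52,-.29,0]);print("bin",bn,np.degrees(bn[2]),e)
s=6.5
M=[((255,135),[(94,47),(199,80),(160,190),(60,160)],(.666,.012)),((219,228),[(347-260,44),(468-260,84),(416-260,208),(311-260,168)],(.454,.088)),((297,228),[(598-520,52),(718-520,68),(696-520,193),(581-520,180)],(.46,-.085))]
big=cv2.resize(f,None,fx=4,fy=4,interpolation=cv2.INTER_CUBIC)
for (u,v),q,g in M:
    px=[(u-20+a/s,v-20+bb/s) for a,bb in q]
    p,e=fit([(.022,.02,.044),(.022,-.02,.044),(-.022,-.02,.044),(-.022,.02,.044)],px,[*g,0]);print("mount",p,np.degrees(p[2]),e)
    C,S=np.cos(p[2]),np.sin(p[2])
    for z in(0,.044):
        w=[(p[0]+C*x-S*y,p[1]+S*x+C*y,z) for x,y in[(.022,.02),(.022,-.02),(-.022,-.02),(-.022,.02)]]
        cv2.polylines(big,[((proj(c,w)+.5)*4).astype(int)],True,(0,255,0) if z else (0,0,255),1)
cv2.imwrite("pics/ov.png",big[420:1020,740:1300])
E
```

```text
tray [ 0.53656093  0.31863914 -0.1070673 ] -6.134504198063261 2.1246139149268686
bin [ 0.51454692 -0.29768167  0.12520656] 7.1738074913108205 0.4594099293943259
mount [ 0.6626468   0.00801547 -0.2999923 ] -17.188292612634797 1.0357809697510731
mount [ 0.45205059  0.08475654 -0.32552664] -18.65130280124941 0.7772234636639723
mount [ 0.45414087 -0.08404825 -0.1408002 ] -8.067256972315267 0.7660940906705491
```

View pics/ov.png

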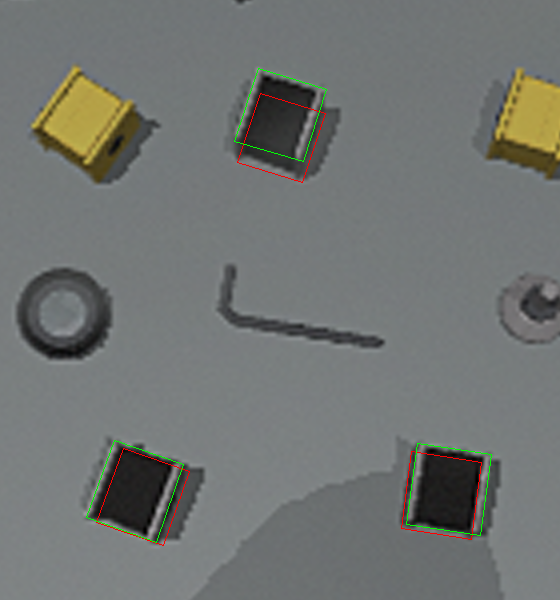

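```bash
cat >> h.py <<'E'
from scipy.spatial.transform import Rotation as Ro
def plan(s,tgt,yaw=None):
    """first row(s): turn+shift; prints total world delta in current tool axes, per-row values if turn spread over n rows"""
    R=Ro.from_rotvec(s["orientation"]).as_matrix(); p=np.array(s["eef_pos"])
    d=0.
    if yaw is not None:
        y=np.array([-np.sin(yaw),np.cos(yaw),0]); v=R.T@y
        d=np.degrees(np.arctan2(v[2],v[1])); d=(d+90)%180-90
    D=np.array(tgt)-p
    print("R",R.round(3).tolist(),"p",p.round(4),"turn",round(d,2),"w",round(s["grip_width"],4),"F",s["wrist_force"].round(1),"t",s["time_s"])
    Rt=R@Ro.from_rotvec([np.radians(d),0,0]).as_matrix()
    print("shift before turn",(R.T@D).round(4)," shift after turn",(Rt.T@D).round(4))
E
python3 - <<'E'
from workcell import r
from h import *
plan(r.state(),[.457,-.084,.12],np.radians(-8))
E
```

```text
R [[0.0, 0.408, -0.913], [-0.0, -0.913, -0.408], [-1.0, 0.0, -0.0]] p [ 0.2547 -0.5707  0.2313] turn 32.05 w 0.0854 F [ 0.9 -0.4 -0.4] t 1.3
shift before turn [ 0.1113 -0.3621 -0.3831]  shift after turn [ 0.1113 -0.5102 -0.1326]
```

>>> arm_command:
  moves:
    - [-1,0,0,0,10.7]
    - [-1,0,0,0,10.7]
    - [-1,0,0,0,10.7]
    - [-1,0,-0.05,-0.013,0]
    - [-1,0,-0.05,-0.013,0]
    - [-1,0,-0.05,-0.013,0]
    - [-1,0,-0.05,-0.013,0]
    - [-1,0,-0.05,-0.013,0]
    - [-1,0,-0.05,-0.013,0]
    - [-1,0,-0.05,-0.013,0]
  force: 30

```text
time_s: 2.55
eef_pos: [0.3943, -0.2354, 0.2315]
orientation: [-2.149, 0.152, 2.148]
wrist_force: [0.7, 0.0, -0.0]
grip_width: 0.0855
```

```bash
python3 - <<'E'
from workcell import r
from h import *
plan(r.state(),[.457,-.084,.12],np.radians(-8))
E
```

```text
R [[0.001, -0.14, -0.99], [-0.0, -0.99, 0.14], [-1.0, 0.0, -0.001]] p [ 0.3943 -0.2354  0.2315] turn -0.06 w 0.0855 F [ 0.7  0.  -0. ] t 2.55
shift before turn [ 0.1115 -0.1588 -0.0408]  shift after turn [ 0.1115 -0.1587 -0.0409]
```

Moving above mount 3, then one wrist look before descending.

>>> arm_command:
  moves:
    - [-1,0.0,-0.053,-0.0136,0]
    - [-1,0.03,-0.053,-0.0136,0]
    - [-1,0.05,-0.0527,-0.0136,0]
    - [-1,0.0,0,0,0]

```text
time_s: 3.05
eef_pos: [0.4528, -0.0906, 0.1569]
orientation: [-2.146, 0.146, 2.155]
wrist_force: [0.2, -0.6, 1.2]
grip_width: 0.0853
```

```bash
python3 - <<'E'
from workcell import r
from h import *
c=r.capture("wrist"); f=c["frame"].copy()
print([(round(d["p"],2),d["centre"].round(4) if hasattr(d["centre"],"round") else d["centre"]) for d in r.spot_point("wrist","mount_c_center")][:4])
print([(round(d["p"],2),d["centre"]) for d in r.spot_point("top","mount_c_center")][:4])
p=(.457,-.084,np.radians(-8))
C,S=np.cos(p[2]),np.sin(p[2])
for z in(0,.044):
    w=[(p[0]+C*x-S*y,p[1]+S*x+C*y,z) for x,y in[(.022,.02),(.022,-.02),(-.022,-.02),(-.022,.02)]]
    cv2.polylines(f,[(proj(c,w)+.5).astype(int)],True,(0,255,0) if z else (0,0,255),1)
cv2.imwrite("pics/w1.png",f)
plan(r.state(),[.457,-.084,.006],np.radians(-8))
E
```

```text
[]
[(0.97, [0.6667, -0.1359, 0.0191]), (0.82, [0.6646, 0.1204, 0.0221]), (0.76, [0.6605, 0.012, 0.0229]), (0.75, [0.5571, -0.1339, -0.0028])]
R [[0.001, -0.14, -0.99], [-0.0, -0.99, 0.14], [-1.0, 0.0, -0.001]] p [ 0.4535 -0.0938  0.1596] turn -0.04 w 0.0856 F [-0.4 -0.7 -0.2] t 3.2
shift before turn [ 0.1536 -0.0103 -0.0019]  shift after turn [ 0.1536 -0.0103 -0.0019]
```

View pics/w1.png

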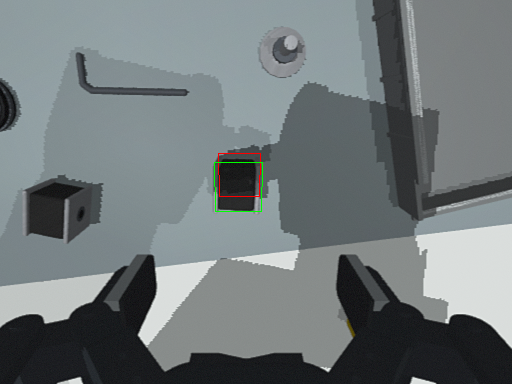

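>>> arm_command:
  moves:
    - [-1,0.0,-0.0103,-0.0019,0]
    - [-1,0.045,0,0,0]
    - [-1,0.045,0,0,0]
    - [-1,0.04,0,0,0]
    - [-1,0.0235,0,0,0]
    - [-1,0,0,0,0]
    - [-1,0,0,0,0]

```text
time_s: 4.08
eef_pos: [0.4571, -0.0837, 0.0066]
orientation: [-2.15, 0.152, 2.147]
wrist_force: [0.4, -0.7, 0.7]
grip_width: 0.0854
```

>>> arm_command:
  moves:
    - [1,0,0,0,0]
    - [1,0,0,0,0]
    - [1,0,0,0,0]
    - [1,0,0,0,0]
    - [1,0,0,0,0]
    - [1,0,0,0,0]
    - [1,0,0,0,0]
    - [1,0,0,0,0]
  force: 30

```text
time_s: 5.08
eef_pos: [0.4569, -0.0834, 0.0062]
orientation: [-2.15, 0.152, 2.148]
wrist_force: [-0.7, 0.1, 9.5]
grip_width: 0.038
```

```bash
python3 - <<'E'
from workcell import r
from h import *
plan(r.state(),[.457,-.084,.15],np.radians(-8))
c=r.capture("wrist"); cv2.imwrite("pics/w2.png",c["frame"])
E
```

```text
R [[0.001, -0.14, -0.99], [-0.0, -0.99, 0.14], [-1.0, 0.0, -0.001]] p [ 0.4569 -0.0834  0.0062] turn -0.04 w 0.038 F [-0.7  0.1  9.5] t 5.075
shift before turn [-0.1438  0.0006 -0.0004]  shift after turn [-0.1438  0.0006 -0.0004]
```

View pics/w2.png

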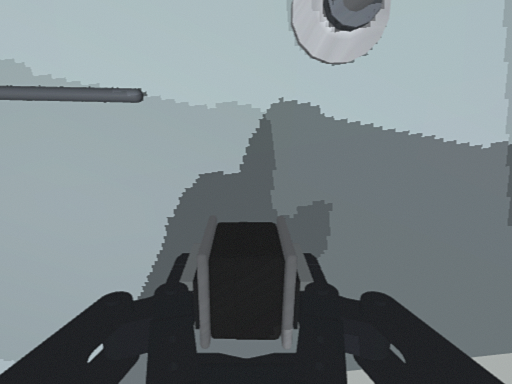

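>>> arm_command:
  moves:
    - [1,0,0,0,0]
    - [1,0,0,0,0]
    - [1,0,0,0,0]
    - [1,0,0,0,0]
  force: 40

```text
time_s: 5.62
eef_pos: [0.4569, -0.0835, 0.0062]
orientation: [-2.15, 0.152, 2.147]
wrist_force: [-0.9, -0.6, 9.9]
grip_width: 0.0381
```

```bash
cat >> h.py <<'E'
BIN=(.517,-.296,np.radians(7.2)); TRAY=(.537,.321,np.radians(-6.1))
def slot(b,x,z): return [b[0]+np.cos(b[2])*x,b[1]+np.sin(b[2])*x,z]
E
python3 - <<'E'
from workcell import r
from h import *
t=slot(BIN,.06,.15);print(t)
plan(r.state(),t,BIN[2])
E
```

```text
[np.float64(0.5765268820788687), np.float64(-0.2884800059861417), 0.15]
R [[0.001, -0.14, -0.99], [-0.0, -0.99, 0.14], [-1.0, 0.0, -0.001]] p [ 0.4569 -0.0835  0.0062] turn -15.25 w 0.0381 F [-0.9 -0.6  9.9] t 5.625
shift before turn [-0.1435  0.1863 -0.1474]  shift after turn [-0.1435  0.2185 -0.0932]
```

>>> arm_command:
  moves:
    - [1,-0.02,0,0,0]
    - [1,-0.04,0,0,0]
    - [1,-0.0435,0,0,0]
    - [1,-0.04,0,0,-7.6]
    - [1,0,0.036,-0.0155,-7.6]
    - [1,0,0.0365,-0.0155,0]
    - [1,0,0.0365,-0.0155,0]
    - [1,0,0.0365,-0.0155,0]
    - [1,0,0.0365,-0.0155,0]
    - [1,0,0.0365,-0.0155,0]

```text
time_s: 6.88
eef_pos: [0.5717, -0.2919, 0.1489]
orientation: [2.157, 0.135, -2.158]
wrist_force: [0.2, 1.0, -1.7]
grip_width: 0.0375
```

>>> arm_command:
  moves:
    - [1,0,0,0,0]
    - [1,0,0,0,0]

```text
time_s: 7.12
eef_pos: [0.5709, -0.2904, 0.1486]
orientation: [2.156, 0.136, -2.159]
wrist_force: [-0.0, 0.4, -1.5]
grip_width: 0.0377
```

```bash
python3 - <<'E'
from workcell import r
from h import *
t=slot(BIN,.06,.014)
plan(r.state(),t,BIN[2])
c=r.capture("wrist"); cv2.imwrite("pics/w3.png",c["frame"])
c=r.capture("top"); cv2.imwrite("pics/t3.png",c["frame"])
E
```

```text
R [[-0.001, 0.124, -0.992], [0.001, -0.992, -0.124], [-1.0, -0.001, 0.001]] p [ 0.5709 -0.2904  0.1486] turn -0.06 w 0.0377 F [-0.   0.4 -1.5] t 7.125
shift before turn [ 0.1346 -0.0011 -0.006 ]  shift after turn [ 0.1346 -0.0011 -0.006 ]
```

View pics/w3.png

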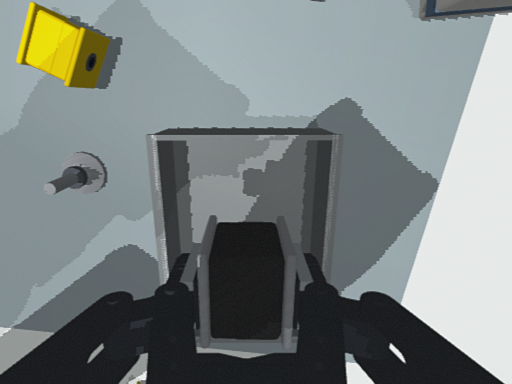

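>>> arm_command:
  moves:
    - [1,0.04,0,-0.003,0]
    - [1,0.04,0,0,0]
    - [1,0.035,0,0,0]
    - [1,0.01,0,0,0]
    - [1,0.006,0,0,0]
    - [1,0,0,0,0]
    - [1,0,0,0,0]

```text
time_s: 8.1
eef_pos: [0.5748, -0.2908, 0.0192]
orientation: [2.158, 0.134, -2.155]
wrist_force: [1.8, 0.8, -2.2]
grip_width: 0.038
```

>>> arm_command:
  moves:
    - [1,0.005,0,0,0]
    - [1,0.003,0,0,0]
    - [1,0,0,0,0]
    - [1,0,0,0,0]

```text
time_s: 8.6
eef_pos: [0.5744, -0.2906, 0.0103]
orientation: [2.157, 0.135, -2.157]
wrist_force: [-2.3, 0.6, 4.9]
grip_width: 0.0377
```

>>> arm_command:
  moves:
    - [-0.4,0,0,0,0]
    - [-0.4,0,0,0,0]
    - [-0.4,0,0,0,0]
    - [-0.4,0,0,0,0]
    - [-0.4,-0.03,0,0,0]
    - [-0.4,-0.05,0,0,0]
    - [-0.4,-0.06,0,0,0]
    - [-1,0,0,0,0]
    - [-1,0,0,0,0]

```text
time_s: 9.72
eef_pos: [0.5741, -0.2904, 0.1497]
orientation: [2.157, 0.135, -2.157]
wrist_force: [0.8, 0.5, -0.7]
grip_width: 0.0855
```

```bash
python3 - <<'E'
from workcell import r
from h import *
c=r.capture("top"); cv2.imwrite("pics/t4.png",c["frame"])
plan(r.state(),[.453,.0865,.12],np.radians(-18.6))
plan(r.state(),[.666,.010,.12],np.radians(-17))
E
```

```text
R [[-0.001, 0.124, -0.992], [0.001, -0.992, -0.124], [-1.0, -0.001, 0.001]] p [ 0.5739 -0.2902  0.149 ] turn 25.75 w 0.0851 F [-0.   0.4  0.2] t 9.775
shift before turn [ 0.0294 -0.3888  0.0731]  shift after turn [ 0.0294 -0.3185  0.2347]
R [[-0.001, 0.124, -0.992], [0.001, -0.992, -0.124], [-1.0, -0.001, 0.001]] p [ 0.5739 -0.2902  0.149 ] turn 24.15 w 0.0851 F [-0.   0.4  0.2] t 9.775
shift before turn [ 0.0291 -0.2864 -0.1287]  shift after turn [ 2.91e-02 -3.14e-01 -3.00e-04]
```

View pics/t4.png

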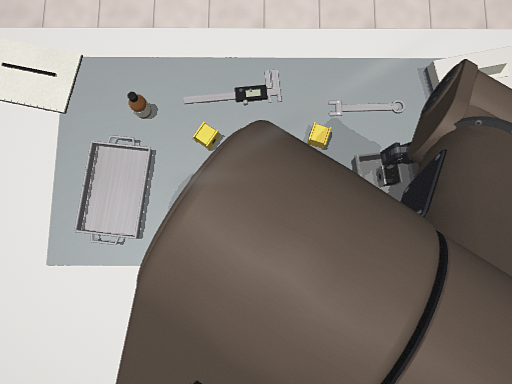

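>>> arm_command:
  moves:
    - [-1,0,0,0,8.05]
    - [-1,0,0,0,8.05]
    - [-1,0,0,0,8.05]
    - [-1,0,-0.052,0,0]
    - [-1,0,-0.052,0,0]
    - [-1,0,-0.052,0,0]
    - [-1,0,-0.052,0,0]
    - [-1,0,-0.052,0,0]
    - [-1,0,-0.054,0,0]
    - [-1,0,0,0,0]

```text
time_s: 11.02
eef_pos: [0.6661, 0.0133, 0.148]
orientation: [-2.061, 0.304, 2.067]
wrist_force: [-0.2, -0.7, 0.1]
grip_width: 0.0856
```

```bash
python3 - <<'E'
from workcell import r
from h import *
c=r.capture("wrist"); f=c["frame"].copy()
p=(.666,.010,np.radians(-17))
C,S=np.cos(p[2]),np.sin(p[2])
for z in(0,.044):
    w=[(p[0]+C*x-S*y,p[1]+S*x+C*y,z) for x,y in[(.022,.02),(.022,-.02),(-.022,-.02),(-.022,.02)]]
    cv2.polylines(f,[(proj(c,w)+.5).astype(int)],True,(0,255,0) if z else (0,0,255),1)
cv2.imwrite("pics/w5.png",f)
plan(r.state(),[.666,.010,.006],np.radians(-17))
E
```

```text
R [[-0.003, -0.29, -0.957], [0.0, -0.957, 0.29], [-1.0, 0.001, 0.003]] p [0.6658 0.0114 0.1481] turn 0.16 w 0.0855 F [-0.1  0.2  0.8] t 11.075
shift before turn [ 0.1421  0.0012 -0.001 ]  shift after turn [ 0.1421  0.0012 -0.001 ]
```

View pics/w5.png

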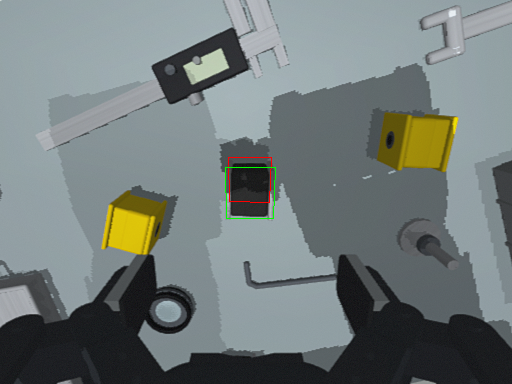

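>>> arm_command:
  moves:
    - [-1,0.03,0.0,-0.001,0]
    - [-1,0.045,0,0,0]
    - [-1,0.04,0,0,0]
    - [-1,0.027,0,0,0]
    - [-1,0,0,0,0]
    - [1,0,0,0,0]
    - [1,0,0,0,0]
    - [1,0,0,0,0]
    - [1,0,0,0,0]
    - [1,0,0,0,0]
  force: 40

```text
time_s: 12.32
eef_pos: [0.668, 0.0094, 0.0097]
orientation: [-2.065, 0.308, 2.059]
wrist_force: [-0.6, 0.1, 7.5]
grip_width: 0.0321
```

>>> arm_command:
  moves:
    - [1,0,0,0,0]
    - [1,0,0,0,0]
    - [1,0,0,0,0]
    - [1,0,0,0,0]
    - [1,0,0,0,0]

```text
time_s: 12.95
eef_pos: [0.668, 0.0094, 0.0097]
orientation: [-2.065, 0.308, 2.059]
wrist_force: [-0.1, -1.0, 7.6]
grip_width: 0.0321
```

```bash
python3 - <<'E'
from workcell import r
from h import *
c=r.capture("wrist"); cv2.imwrite("pics/w6.png",c["frame"])
s=r.state()
print("tray");plan(s,slot(TRAY,.055,.15),TRAY[2])
print("bin");plan(s,slot(BIN,0,.15),BIN[2])
E
```

```text
tray
R [[0.003, -0.292, -0.956], [-0.0, -0.956, 0.292], [-1.0, -0.001, -0.003]] p [0.668  0.0094 0.0097] turn -10.89 w 0.0319 F [-0.5 -0.1  7.4] t 13.0
shift before turn [-0.1406 -0.2702  0.1619]  shift after turn [-0.1406 -0.2959  0.108 ]
bin
R [[0.003, -0.292, -0.956], [-0.0, -0.956, 0.292], [-1.0, -0.001, -0.003]] p [0.668  0.0094 0.0097] turn -24.19 w 0.0319 F [-0.5 -0.1  7.4] t 13.0
shift before turn [-0.1406  0.3362  0.0548]  shift after turn [-0.1406  0.2842  0.1877]
```

View pics/w6.png

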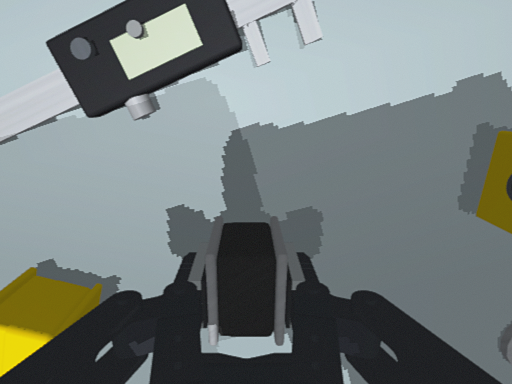

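>>> arm_command:
  moves:
    - [1,-0.02,0,0,0]
    - [1,-0.04,0,0,0]
    - [1,-0.0405,0,0,0]
    - [1,-0.04,0,0,-5.45]
    - [1,0,-0.04,0.0145,-5.45]
    - [1,0,-0.05,0.018,0]
    - [1,0,-0.05,0.018,0]
    - [1,0,-0.05,0.018,0]
    - [1,0,-0.05,0.018,0]
    - [1,0,-0.05,0.018,0]

```text
time_s: 14.25
eef_pos: [0.5973, 0.3114, 0.15]
orientation: [-2.168, 0.115, 2.166]
wrist_force: [0.3, 0.1, -2.2]
grip_width: 0.0319
```

>>> arm_command:
  moves:
    - [1,0,0,0,0]
    - [1,0,0,0,0]

```text
time_s: 14.5
eef_pos: [0.5979, 0.3097, 0.1494]
orientation: [-2.168, 0.115, 2.166]
wrist_force: [-1.0, 0.5, -1.4]
grip_width: 0.0318
```

```bash
python3 - <<'E'
from workcell import r
from h import *
c=r.capture("wrist"); f=c["frame"].copy()
p=TRAY;C,S=np.cos(p[2]),np.sin(p[2])
w=[(p[0]+C*x-S*y,p[1]+S*x+C*y,.025) for x,y in[(.102,.067),(.102,-.067),(-.102,-.067),(-.102,.067)]]
cv2.polylines(f,[(proj(c,w)+.5).astype(int)],True,(0,255,0),1)
cv2.imwrite("pics/w7.png",f)
plan(r.state(),slot(TRAY,.055,.012),TRAY[2])
E
```

```text
R [[0.0, -0.107, -0.994], [-0.0, -0.994, 0.107], [-1.0, 0.0, -0.0]] p [0.5981 0.3091 0.1492] turn -0.02 w 0.032 F [-0.4 -0.3 -1.1] t 14.55
shift before turn [ 0.1372 -0.0054  0.0071]  shift after turn [ 0.1372 -0.0054  0.0071]
```

View pics/w7.png

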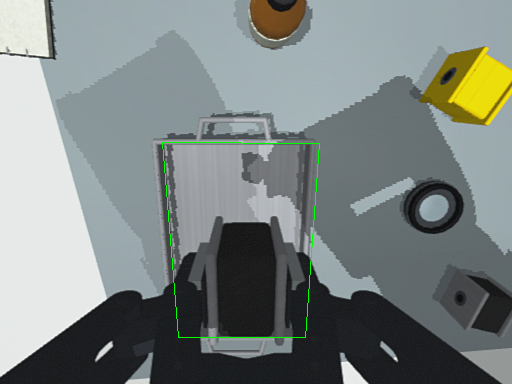

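>>> arm_command:
  moves:
    - [1,0.0,-0.012,0.007,0]
    - [1,0.03,0,0,0]
    - [1,0.04,0,0,0]
    - [1,0.04,0,0,0]
    - [1,0.014,0,0,0]
    - [1,0.007,0,0,0]
    - [1,0,0,0,0]
    - [1,0,0,0,0]

```text
time_s: 15.55
eef_pos: [0.5929, 0.3226, 0.0188]
orientation: [-2.168, 0.115, 2.164]
wrist_force: [-0.6, 0.6, -0.9]
grip_width: 0.0321
```

>>> arm_command:
  moves:
    - [1,0.004,0,0,0]
    - [1,0.003,0,0,0]
    - [1,0,0,0,0]
    - [1,0,0,0,0]

```text
time_s: 16.05
eef_pos: [0.5925, 0.3225, 0.0117]
orientation: [-2.168, 0.115, 2.166]
wrist_force: [-3.6, -1.6, 9.6]
grip_width: 0.0319
```

>>> arm_command:
  moves:
    - [-0.5,0,0,0,0]
    - [-0.5,0,0,0,0]
    - [-0.5,0,0,0,0]
    - [-0.5,0,0,0,0]
    - [-0.5,-0.03,0,0,0]
    - [-0.5,-0.05,0,0,0]
    - [-0.5,-0.055,0,0,0]
    - [-1,0,0,0,0]
    - [-1,0,0,0,0]

```text
time_s: 17.18
eef_pos: [0.592, 0.3223, 0.145]
orientation: [-2.166, 0.116, 2.167]
wrist_force: [-0.4, -0.5, 0.2]
grip_width: 0.0853
```

```bash
python3 - <<'E'
from workcell import r
from h import *
c=r.capture("wrist"); cv2.imwrite("pics/w8.png",c["frame"])
plan(r.state(),[.453,.0865,.14],np.radians(-18.6))
E
```

```text
R [[-0.002, -0.106, -0.994], [-0.001, -0.994, 0.106], [-1.0, 0.001, 0.002]] p [0.5918 0.3222 0.1442] turn 12.5 w 0.0854 F [-0.4 -0.2 -0.5] t 17.225
shift before turn [0.0047 0.2491 0.113 ]  shift after turn [0.0047 0.2676 0.0564]
```

View pics/w8.png

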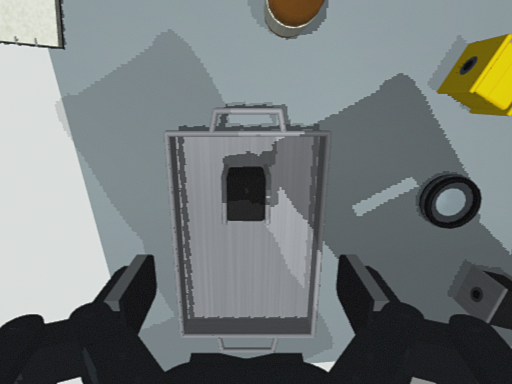

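>>> arm_command:
  moves:
    - [-1,0,0,0,6.25]
    - [-1,0,0,0,6.25]
    - [-1,0,0.0446,0.0094,0]
    - [-1,0,0.0446,0.0094,0]
    - [-1,0,0.0446,0.0094,0]
    - [-1,0,0.0446,0.0094,0]
    - [-1,0,0.0446,0.0094,0]
    - [-1,0,0.0446,0.0094,0]
    - [-1,0,0,0,0]
    - [-1,0,0,0,0]

```text
time_s: 18.48
eef_pos: [0.4538, 0.0869, 0.1449]
orientation: [-2.045, 0.336, 2.046]
wrist_force: [-0.0, -0.1, -0.3]
grip_width: 0.0858
```

```bash
python3 - <<'E'
from workcell import r
from h import *
c=r.capture("wrist"); f=c["frame"].copy()
p=(.453,.0865,np.radians(-18.6))
C,S=np.cos(p[2]),np.sin(p[2])
for z in(0,.044):
    w=[(p[0]+C*x-S*y,p[1]+S*x+C*y,z) for x,y in[(.022,.02),(.022,-.02),(-.022,-.02),(-.022,.02)]]
    cv2.polylines(f,[(proj(c,w)+.5).astype(int)],True,(0,255,0) if z else (0,0,255),1)
cv2.imwrite("pics/w9.png",f)
plan(r.state(),[.453,.0865,.007],p[2])
E
```

```text
R [[-0.001, -0.319, -0.948], [-0.0, -0.948, 0.319], [-1.0, 0.0, 0.001]] p [0.4539 0.0872 0.145 ] turn 0.02 w 0.0855 F [0.6 0.  0.6] t 18.525
shift before turn [0.138  0.0009 0.0005]  shift after turn [0.138  0.0009 0.0005]
```

View pics/w9.png

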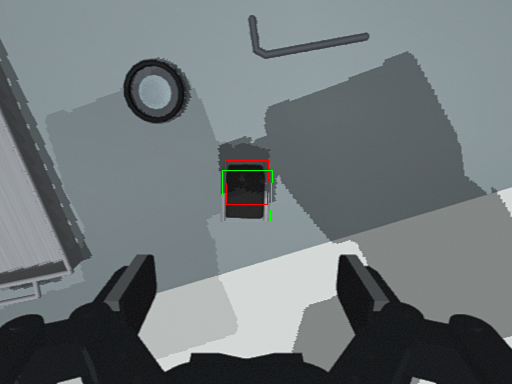

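Aligned with the mount, and nothing lies near the fingers.

>>> arm_command:
  moves:
    - [-1,0.03,0.0,0.0,0]
    - [-1,0.045,0,0,0]
    - [-1,0.04,0,0,0]
    - [-1,0.023,0,0,0]
    - [-1,0,0,0,0]
    - [1,0,0,0,0]
    - [1,0,0,0,0]
    - [1,0,0,0,0]
    - [1,0,0,0,0]
    - [1,0,0,0,0]
  force: 40

```text
time_s: 19.77
eef_pos: [0.4542, 0.0868, 0.0086]
orientation: [-2.048, 0.335, 2.043]
wrist_force: [-1.0, -0.2, 10.7]
grip_width: 0.032
```

>>> arm_command:
  moves:
    - [1,0,0,0,0]
    - [1,0,0,0,0]
    - [1,0,0,0,0]
    - [1,0,0,0,0]
    - [1,0,0,0,0]

```text
time_s: 20.4
eef_pos: [0.4542, 0.0868, 0.0086]
orientation: [-2.048, 0.335, 2.043]
wrist_force: [-0.4, 0.8, 10.7]
grip_width: 0.0321
```

```bash
sed -i 's/TRAY=(.537,.321,/TRAY=(.537,.327,/' h.py; python3 - <<'E'
from workcell import r
from h import *
s=r.state()
print("tray");plan(s,slot(TRAY,-.015,.15),TRAY[2])
print("bin");plan(s,slot(BIN,-.01,.15),BIN[2])
E
```

```text
tray
R [[0.002, -0.319, -0.948], [0.0, -0.948, 0.319], [-1.0, -0.001, -0.002]] p [0.4542 0.0868 0.0086] turn -12.5 w 0.0321 F [-0.4  0.8 10.7] t 20.4
shift before turn [-0.1412 -0.251   0.0124]  shift after turn [-0.1412 -0.2477 -0.0422]
bin
R [[0.002, -0.319, -0.948], [0.0, -0.948, 0.319], [-1.0, -0.001, -0.002]] p [0.4542 0.0868 0.0086] turn -25.8 w 0.0321 F [-0.4  0.8 10.7] t 20.4
shift before turn [-0.1412  0.347  -0.173 ]  shift after turn [-0.1412  0.3877 -0.0047]
```

Live (32.1 mm), so it goes in the tray.

>>> arm_command:
  moves:
    - [1,-0.02,0,0,0]
    - [1,-0.04,0,0,0]
    - [1,-0.041,0,0,0]
    - [1,-0.04,0,0,-6.25]
    - [1,0,0,0,-6.25]
    - [1,0,-0.05,-0.0085,0]
    - [1,0,-0.05,-0.0085,0]
    - [1,0,-0.05,-0.0085,0]
    - [1,0,-0.05,-0.0085,0]
    - [1,0,-0.048,-0.0085,0]

```text
time_s: 21.65
eef_pos: [0.5222, 0.3305, 0.1489]
orientation: [-2.167, 0.115, 2.166]
wrist_force: [-0.0, -0.2, -2.0]
grip_width: 0.032
```

>>> arm_command:
  moves:
    - [1,0,0,0,0]
    - [1,0,0,0,0]
    - [1,0,0,0,0]

```text
time_s: 22.02
eef_pos: [0.522, 0.3278, 0.1487]
orientation: [-2.166, 0.117, 2.167]
wrist_force: [0.2, 0.4, -1.8]
grip_width: 0.032
```

```bash
python3 - <<'E'
from workcell import r
from h import *
c=r.capture("wrist"); cv2.imwrite("pics/w10.png",c["frame"])
plan(r.state(),slot(TRAY,-.015,.0115),TRAY[2])
E
```

```text
R [[-0.0, -0.107, -0.994], [-0.0, -0.994, 0.107], [-1.0, 0.0, -0.0]] p [0.5221 0.3278 0.1487] turn -0.07 w 0.0322 F [ 0.1  0.8 -3.7] t 22.075
shift before turn [ 1.372e-01 -8.000e-04  1.000e-04]  shift after turn [ 1.372e-01 -8.000e-04  1.000e-04]
```

View pics/w10.png

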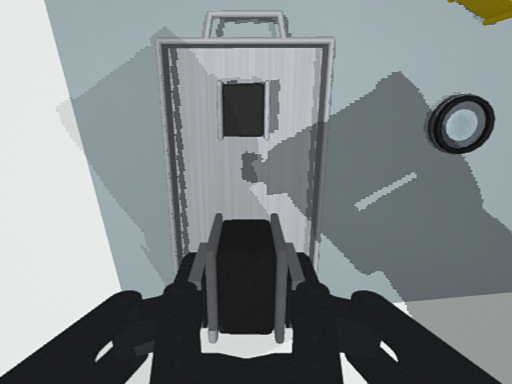

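>>> arm_command:
  moves:
    - [1,0.03,0,0,0]
    - [1,0.04,0,0,0]
    - [1,0.04,0,0,0]
    - [1,0.015,0,0,0]
    - [1,0.006,0,0,0]
    - [1,0.003,0,0,0]
    - [1,0.0035,0,0,0]
    - [1,0,0,0,0]
    - [1,0,0,0,0]

```text
time_s: 23.2
eef_pos: [0.5222, 0.3289, 0.0114]
orientation: [-2.167, 0.115, 2.166]
wrist_force: [-0.5, 0.2, -2.3]
grip_width: 0.032
```

>>> arm_command:
  moves:
    - [1,0.0015,0,0,0]
    - [1,0,0,0,0]
    - [-0.5,0,0,0,0]
    - [-0.5,0,0,0,0]
    - [-0.5,0,0,0,0]
    - [-0.5,0,0,0,0]
    - [-0.5,-0.03,0,0,0]
    - [-0.5,-0.05,0,0,0]
    - [-0.5,-0.055,0,0,0]
    - [-0.5,0,0,0,0]

```text
time_s: 24.45
eef_pos: [0.5236, 0.3296, 0.1486]
orientation: [-2.172, 0.111, 2.158]
wrist_force: [0.2, -0.6, -1.0]
grip_width: 0.0638
```

```bash
python3 - <<'E'
from workcell import r
from h import *
c=r.capture("wrist"); cv2.imwrite("pics/w11.png",c["frame"])
plan(r.state(),slot(BIN,0,.2),BIN[2])
E
```

```text
R [[0.003, -0.106, -0.994], [0.001, -0.994, 0.106], [-1.0, -0.002, -0.003]] p [0.5226 0.3291 0.1462] turn -13.29 w 0.0639 F [-0.5 -0.3 -0.5] t 24.5
shift before turn [-0.0547  0.6221 -0.0609]  shift after turn [-0.0547  0.6194  0.0837]
```

View pics/w11.png

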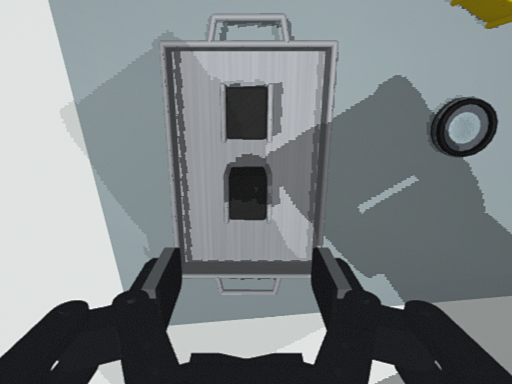

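>>> arm_command:
  moves:
    - [-0.5,-0.05,0,0,0]
    - [-0.5,-0.05,0,0,0]
    - [-0.5,0,0,0,0]
    - [-0.5,0,0,0,0]

```text
time_s: 25.0
eef_pos: [0.5216, 0.3286, 0.2427]
orientation: [-2.165, 0.117, 2.17]
wrist_force: [-0.7, 0.6, -0.5]
grip_width: 0.064
```

```bash
python3 - <<'E'
from workcell import r
from h import *
a=r.capture("scene")["frame"]; b=r.capture("top")["frame"]
cv2.imwrite("pics/s12.png",a);cv2.imwrite("pics/t12.png",b)
print(r.state()["wrist_force"])
E
```

```text
[-0.80723502  0.7447572   0.04283974]
```

View pics/s12.png

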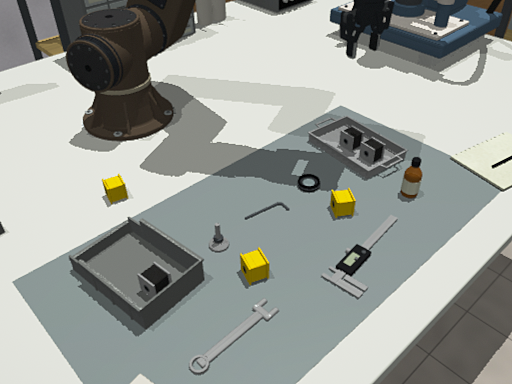

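View pics/t12.png

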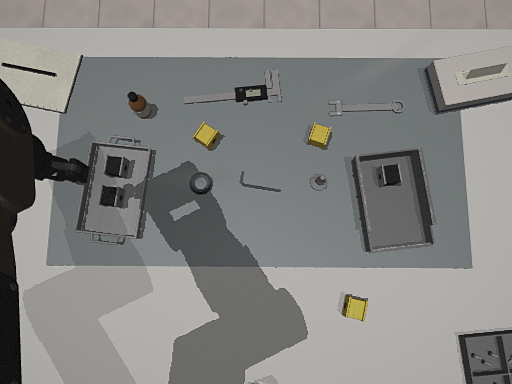

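The scene and top views show two mounts upright in the tray, at top-view (117,166) and (111,196), and one in the bin at (389,175). The yellow look-alikes and the bystanders haven't moved, and the gripper is clear and touching nothing.

```bash
python3 - <<'E'
from workcell import r
print(r.close_job())
E
```

```text
the job is handed in; nothing more can be done
None
```

All three mounts are checked and sorted: two went into the tray and one into the scrap bin. I squeezed each black mount plate to plate at 30–40 N and read the finger opening. The job was handed in at about 25 s of the 72 s allowed.

| Mount (start position x, y in m) | Squeezed to | Rubber | Placed in |
|---|---|---|---|
| (0.457, -0.084) | 38.0 mm | hardened | scrap bin |
| (0.666, 0.010) | 32.1 mm | live | tray |
| (0.453, 0.087) | 32.1 mm | live | tray |

- **Last checks:** The scene and top pictures showed two mounts standing upright in the tray and one in the bin. The bystanders and yellow look-alikes were where they started. The gripper was about 0.24 m above the bench, touching nothing.
- **Disagreements:**
    - My first position for the tray was about 7 mm off sideways. The wrist view showed it, and I corrected before placing.
    - The finger readings were up to about 1 mm below the nominal figures: 32.1 against 33 mm for live rubber, and 37.5–38.1 against 38–40 mm for hardened. The 6 mm gap between the two groups leaves no doubt about which is which.

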